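# Scoop the hot fittings from the quench tray into the draining basket

## Robot

A 6-joint arm with a two-finger parallel gripper is mounted at the origin on a cart in front of the work surface, level with it; the furniture and walls round the work are solid. World frame = base frame: x ahead of the robot, y to its left, z up, the work surface at z = 0. Lengths are in m, angles in rad, forces in N, time in s.
With the tool pointing down it reaches from about 0.375 to 0.9 m from the base axis. Payload 3.1 kg.
Tool frame: the origin (TCP) lies at the very end of the fingers, on their centre line; the grasp point (between the pads) lies 19 mm behind it (r.pinch_z is the distance from the TCP to the grasp point, in m); z points along the fingers, y is the line along which they close (so a half turn about z gives the same grasp; the last joint's range is limited). The gripper opens to 85 mm and grips with 20 to 120 N. Pads are 22 mm wide; open, the fingers measure 114 mm over their backs; the gripper's body (76 mm by 85 mm) begins 54 mm behind the grasp point. The pads swing forward as they close: fully open they stand 13 mm farther back than shut.
Start: joints at [1.004, 0.527, 1.433, -0, 1.181, -0.178], TCP at [0.236, 0.579, 0.231] pointing down, gripper open.
Joint ranges: [-3.08, 3.08], [-0.75, 2.2], [0.22, 2.44], [-1.43, 4.57], [0, 2.65], [-2.85, 2.85]. Speed limits (rad/s): [2.79, 2.79, 3.14, 3.14, 3.14, 3.14].

## Interface

Orientations are given as a unit quaternion [x, y, z, w].
In Python, from plant import r, cams, job, boxes_of, regions_of gives the robot as it stands.
- The arm moves only by the shell command python3 -m pendant 'ROWS' [FORCE]. ROWS is JSON, a list of rows, each a list of 3 entries, a list of its own where there are three numbers: the closure, from 0 (fully open) to 1 (shut), then the shift along the tool's x, y, z in mm, then the turn, a rotation vector about the tool's x, y, z in degrees. In form: [[jaw, [tx, ty, tz], [wx, wy, wz]], ...]. A call has 1 to 20 rows; each row shifts and turns the commanded pose from where the row before left it, along the tool's axes as they then stand; what a row does not reach is not made up. A row lasts 1/10 s, in which the tool goes at most 50 mm and 8.59 degrees, less where a joint would pass 70% of its speed; a pose out of reach is approached as far as the arm can. A call with a gripper value outside its range is refused whole. The fingers move at their own pace and stop on an object; FORCE is the grip in N (left out, the last holds). Time passes only in rows, so rows that do not move let the fingers close. It gives the time, the measured TCP pose, the force, the opening and the grip force at its end, in the units of the state.
- r.state(): the state, without advancing time (a new reading comes with each control period).
- cams.snapshot(name): name is "side" or "top"; returns (picture, depth): 384x512x3 uint8, blue, green, red; 384x512 float32, m along the optical axis (not along the pixel's ray), 0 where there is no reading.
- cams.camera_model(name): a dict with "mtx" (3x3 intrinsics, pixels), "T" (4x4, takes a point from camera to world coordinates). Camera axes: x right, y down, z forward; pixel columns grow to the right and rows downward; lengths in m; the calibration is good to about 2 mm. A picture is of the moment at which its call begins. camera_model takes no time and is no camera call.
- job.hand_in(): hands the job in; it is judged then, once.
Trained networks look in the newest picture that a camera, given by its name, has taken for a name from the list of things; names that differ only in an ending like _2 or _b are one class to them, and where a whole thing is asked for, a point or a joint stands for the part that bears it (a point fixed in the world has none). Each returns a list of dicts, best first, with "conf" (0 to 1); they miss things now and then, are a little off and sometimes report something else, mostly with a low value. They report only what shows in the picture. A call takes as long as a camera call.
- boxes_of(camera, thing): "centre" ([x, y, z] in m, in world coordinates, good to about 4 mm: the middle of the surface that is visible of it).
- regions_of(camera, thing): "mask" (384x512 bool, what is visible of it).
The state is a dict: "time": time; "joint_pos": joint angles; "qvel": joint speeds; "tau": joint torques, N m; "eef_pos": TCP position; "eef_rot": TCP orientation; "force": force on the tool from outside, world axes, zero at the start; "ft_torque": the same for the moment, N m; "width": opening from 0.0 (shut) to 1.0 (fully open); "finger_force": force on a finger pad.
Only numpy, scipy, OpenCV 4.12 (cv2) and the standard library are available. Lean on these libraries where they do the work, as an engineer would, in place of code of your own. Each camera call takes 0.05 s, during which the arm holds its last target. There are 200 camera calls.

## Task

The two brazed copper fittings in the steel quench tray are still too hot for the gripper to touch: pick up the hand scoop, run it along the tray floor into a corner so that the fittings ride up on to it, and tip them low into the wire draining basket. Then set the scoop down flat on the open hearth, empty and the right way up, without upsetting the other things on the hearth.

Things in the scene. Friction and masses are not known exactly. Their poses are not given: they have to be found in the camera images.
- scoop: Hand scoop of bent sheet metal, loose, 0.24 kg. Origin: under the middle of its flat floor; x to the nose, z up out of the floor. Floor 105 mm long (x -52 to +52) by 88 mm wide, 1.5 mm thick, ground to a 1 mm lip at the nose and open there. Back wall and two side cheeks 30 mm high, 1.5 mm thick; the cheeks slope down to nothing over the front 46 mm. It stands steadily on its floor.
- scoop_grip (a point): Middle of the scoop's straight wooden grip, in scoop axes at (-98, 0, 89) mm: a flat-sided bar 20 mm wide across the scoop (the scoop's y), 24 mm deep, 80 mm long, running up and back along (-0.5, 0, 0.87) in scoop axes; its top end is 34 mm beyond this point. Below it a 12 mm shank runs on to the back wall. Pinch it across the 20 mm, firmly; in line with it a tool leans 30 degrees.
- scoop_nose (a point): Middle of the lower front edge of the scoop, 52 mm ahead of its origin. Fittings slide off the scoop once it is tipped nose-down about 35 degrees or more; pushed against a wall with 10 to 20 N they climb this lip (if they jam, ease back and push again).
- quench_tray: Dry rectangular sheet-steel tray, open above, fixed. Origin: centre of its underside on the hearth. Outside 122 mm (its x) by 276 mm (its y) by 40 mm high; walls and floor 3 mm, rolled rim 126 by 280 mm. Inside 116 by 270 mm, floor 3 mm above the hearth. At yaw 0 its long side runs along y. An extraction hood hangs behind it, 0.3 m above the hearth, some 0.13 m or more beyond its middle in x.
- wire_basket: Draining basket of steel wire, open above, fixed. Origin: centre of its underside on the hearth. Outside 156 mm (its x) by 170 mm (its y) by 60 mm high; inner floor 8 mm above the hearth, inside 148 by 162 mm.
- tee: Copper pipe tee, about 0.11 kg, loose in the tray, lying flat. Round arms 26 mm in diameter (beads 28 mm): a straight run 68 mm long along its x (34 mm either way) and a branch 36 mm long to its +y. Origin: where the axes meet, 13 mm above what it lies on.
- elbow: Copper pipe elbow, 0.09 kg, loose in the tray, lying flat. Two round arms 26 mm in diameter (beads 28 mm), each 42 mm long from the corner, along its +x and +y. Origin: where the axes meet, 13 mm above what it lies on. At the start the elbow and the tee lie one beyond the other along the tray, between its middle and its +y end, in either order and turned any way.
- flux_pot: Bystander: empty enamel pot, 63 mm across, 58 mm high, upright, behind the work. Origin: centre of its underside.
- steel_block: Bystander: ground steel block 32x50x25 mm, in front between tray and basket. Origin: centre of its underside.
- chisel: Bystander: cold chisel 158 mm long, 22 mm wide, 12 mm high, front left. Origin: centre of its underside.

How it is judged:
By the outcome, as a careful person would: the job done as asked, in the order asked, and still so for the second after the job is handed in, with the robot touching nothing.
It also fails if it takes over 67 s, if anything falls off the work surface, if the arm or the gripper's body presses on something with over 40 N, if the wrist force passes 120 N, or if a joint passes its speed limit or range.

## Working session

There is one attempt and no reset: what is moved stays moved. The work goes in short steps, Python scripts to look and compute and a shell command to move; the robot and the scene stay as the last step left them, time stands still between calls to the robot, and variables do not carry over. Pictures are saved under pics/ and viewed, at most 10 in all, crops included, and the job is handed in when it is done.

```bash
ls; mkdir -p pics
cat > h.py <<'E'
import numpy as np, cv2
from scipy.spatial.transform import Rotation as R
from plant import r, cams, job, boxes_of, regions_of
def cloud(name,d):
    m=cams.camera_model(name);K=m["mtx"];T=m["T"]
    v,u=np.mgrid[:384,:512]
    P=np.stack([(u-K[0][2])/K[0][0]*d,(v-K[1][2])/K[1][1]*d,d],-1)
    return P@np.array(T)[:3,:3].T+np.array(T)[:3,3]
def delta(pos,Rt):
    """shift/turn in tool axes from present pose to target"""
    s=r.state();R0=R.from_quat(s["eef_rot"])
    return R0.inv().apply(np.array(pos)-s["eef_pos"])*1e3, np.degrees((R0.inv()*Rt).as_rotvec())
E
python3 - <<'E'
from h import *
np.set_printoptions(precision=3,suppress=True)
s=r.state();print(s)
for c in("top","side"):
    p,d=cams.snapshot(c);cv2.imwrite(f"pics/{c}0.png",p);C=cloud(c,d)
    np.save(c+"0.npy",C)
    for t in["scoop","scoop_grip","scoop_nose","quench_tray","wire_basket","tee","elbow","flux_pot","steel_block","chisel"]:
        for b in boxes_of(c,t)[:2]:print(c,t,round(b["conf"],2),np.array(b["centre"]))
        for g in regions_of(c,t)[:1]:
            q=C[g["mask"]&(d>0)];
            if len(q): print("   ",len(q),q.min(0),q.max(0)); np.save(f"m_{c}_{t}.npy",q)
E
```

```text
pics
{'time': 0.0, 'joint_pos': array([ 1.004,  0.528,  1.434, -0.   ,  1.181, -0.178]), 'qvel': array([-0.001, -0.001, -0.001, -0.001,  0.001,  0.002]), 'tau': array([  0.   , -44.234, -17.803,  -0.   ,   0.008,  -0.   ]), 'eef_pos': array([0.236, 0.578, 0.23 ]), 'eef_rot': array([ 0.193,  0.981, -0.001, -0.   ]), 'force': array([-0.378, -0.276, -0.409]), 'ft_torque': array([ 0.014, -0.025, -0.003]), 'finger_force': 0.0, 'width': 0.9978577401123438}
top scoop 0.86 [0.637 0.085 0.003]
    1835 [ 0.536  0.017 -0.007] [0.704 0.153 0.126]
top scoop_grip 0.77 [0.635 0.08  0.003]
    1961 [ 0.536  0.015 -0.007] [0.704 0.153 0.126]
top scoop_nose 0.9 [0.635 0.08  0.002]
    1882 [ 0.538  0.017 -0.007] [0.704 0.153 0.126]
top quench_tray 0.68 [ 0.495 -0.224  0.005]
    6127 [ 0.422 -0.364 -0.005] [ 0.56  -0.065  0.044]
top wire_basket 0.91 [0.469 0.16  0.013]
    1690 [ 0.388  0.062 -0.007] [0.551 0.249 0.066]
top tee 0.9 [ 0.48  -0.124  0.027]
top tee 0.61 [ 0.493 -0.224  0.008]
    454 [ 0.443 -0.161 -0.001] [ 0.502 -0.093  0.032]
top elbow 0.97 [ 0.524 -0.224  0.031]
top elbow 0.52 [0.63
[... 687 characters left out ...]
49 0.125]
side quench_tray 0.73 [ 0.495 -0.223  0.003]
    4601 [ 0.421 -0.353 -0.004] [ 0.56  -0.067  0.045]
side wire_basket 0.64 [0.469 0.151 0.008]
    932 [ 0.391  0.059 -0.006] [0.591 0.249 0.064]
side tee 0.66 [ 0.471 -0.126  0.027]
side tee 0.42 [ 0.516 -0.222  0.026]
    303 [ 0.437 -0.167 -0.001] [ 0.504 -0.099  0.04 ]
side elbow 0.64 [ 0.518 -0.223  0.027]
    268 [ 0.493 -0.262  0.013] [ 0.539 -0.19   0.033]
side flux_pot 0.82 [ 0.67  -0.021  0.03 ]
    486 [ 0.624 -0.053 -0.006] [0.739 0.017 0.061]
side steel_block 0.57 [ 0.39  -0.016  0.024]
    277 [ 0.371 -0.043 -0.002] [0.417 0.006 0.029]
side chisel 0.67 [0.426 0.296 0.012]
    370 [ 0.346  0.286 -0.002] [0.503 0.309 0.017]
```

View pics/top0.png

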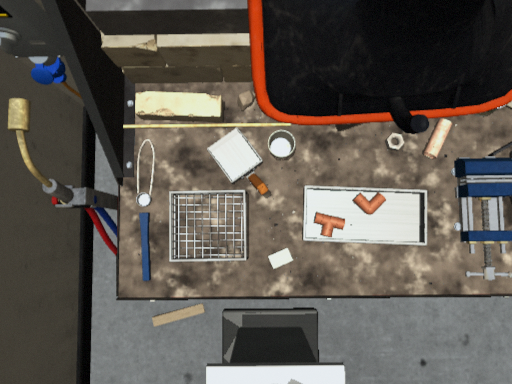

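Run:
```python
from h import *
np.set_printoptions(precision=3,suppress=True)
q=np.vstack([np.load("m_top_scoop.npy"),np.load("m_side_scoop.npy")])
f=q[(q[:,2]>-.003)&(q[:,2]<.006)]
print("floor rect",cv2.minAreaRect(f[:,:2].astype(np.float32)*1000))
for lo in np.arange(.02,.13,.01):
    h=q[(q[:,2]>lo)&(q[:,2]<lo+.01)];print(lo,len(h),h.mean(0) if len(h) else'',h.std(0) if len(h) else '')
q=np.vstack([np.load("m_top_quench_tray.npy")]);h=q[(q[:,2]>.033)&(q[:,2]<.046)]
print("tray",cv2.minAreaRect(h[:,:2].astype(np.float32)*1000))
q=np.vstack([np.load("m_top_wire_basket.npy")]);h=q[(q[:,2]>.05)]
print("basket",cv2.minAreaRect(h[:,:2].astype(np.float32)*1000))
```

```text
floor rect ((642.2706909179688, 83.93341064453125), (108.64559936523438, 100.36031341552734), 37.12749099731445)
0.02 173 [0.608 0.073 0.027] [0.027 0.031 0.003]
0.03 79 [0.607 0.069 0.031] [0.026 0.03  0.001]
0.039999999999999994 4 [0.572 0.053 0.048] [0.004 0.003 0.001]
0.049999999999999996 30 [0.576 0.055 0.055] [0.013 0.009 0.003]
0.06 34 [0.57  0.053 0.064] [0.012 0.012 0.003]
0.06999999999999999 28 [0.567 0.045 0.075] [0.01  0.006 0.003]
0.07999999999999999 27 [0.565 0.042 0.085] [0.009 0.006 0.003]
0.09 32 [0.559 0.039 0.095] [0.01  0.006 0.003]
0.09999999999999999 33 [0.552 0.033 0.105] [0.01  0.008 0.003]
0.10999999999999999 123 [0.546 0.026 0.116] [0.007 0.007 0.003]
0.11999999999999998 41 [0.551 0.027 0.122] [0.004 0.004 0.001]
tray ((491.3343505859375, -207.24118041992188), (280.5773620605469, 127.0125503540039), 87.15373992919922)
basket ((471.3541259765625, 148.96151733398438), (157.93792724609375, 171.25038146972656), 0.49441781640052795)
```

View pics/side0.png

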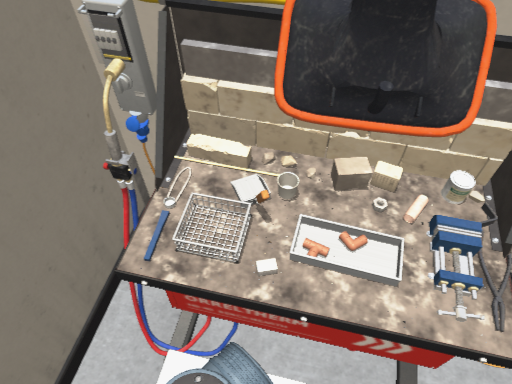

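The top view shows the scoop at about (235,155) with its grip toward (262,187), the tee at (330,222), the elbow at (370,203), the basket at (208,225) and the tray at (365,215). The side view agrees. Next I fit the scoop and tray poses to their known models.

```bash
cat >> h.py <<'E'
def scoop_model():
    g=lambda a,b,n:np.linspace(a,b,n)
    P=[]
    X,Y=np.meshgrid(g(-52,52,53),g(-44,44,45));P.append(np.c_[X.ravel(),Y.ravel(),0*X.ravel()+1.5])
    Y,Z=np.meshgrid(g(-44,44,45),g(0,30,16))
    for x in(-52,-50.5):P.append(np.c_[0*Y.ravel()+x,Y.ravel(),Z.ravel()])
    X,Z=np.meshgrid(g(-52,52,53),g(0,30,16));k=Z<=np.clip((52-X)/46,0,1)*30
    for y in(-44,44,-42.5,42.5):P.append(np.c_[X[k],0*X[k]+y,Z[k]])
    a=np.array([-.5,0,.866]);b=np.array([.866,0,.5]);c=np.array([-98,0,89.])
    for s in g(-46,34,41):
        for u in g(-12,12,9):
            for v in(-10,10):P.append((c+s*a+u*b+[0,v,0])[None])
        for v in g(-10,10,9):
            for u in(-12,12):P.append((c+s*a+u*b+[0,v,0])[None])
    for u in g(-12,12,9):
        for v in g(-10,10,9):P.append((c+34*a+u*b+[0,v,0])[None])
    for s in g(-80,-46,18):
        for t in g(0,6.28,13):P.append((c+s*a+6*np.cos(t)*b+[0,6*np.sin(t),0])[None])
    return np.vstack(P)/1e3
def fit_scoop(q,x0,free=3):
    """planar fit: x,y,yaw(deg),z"""
    from scipy.spatial import cKDTree
    from scipy.optimize import least_squares
    M=cKDTree(scoop_model())
    def f(p):
        return M.query(R.from_euler('z',p[2],degrees=True).inv().apply(q-[p[0],p[1],p[3]]))[0]
    s=least_squares(f,x0,x_scale=[.005,.005,3,.003],loss='soft_l1',f_scale=.003,diff_step=1e-3)
    return s.x,np.median(f(s.x))
E
python3 - <<'E'
from h import *
np.set_printoptions(precision=4,suppress=True)
for c in("top","side"):
    q=np.load(f"m_{c}_scoop.npy");x,e=fit_scoop(q,[.642,.084,33,.0]);print(c,x,e)
    print(" grip",R.from_euler('z',x[2],degrees=True).apply([-.098,0,.089])+[x[0],x[1],x[3]])
    q=np.load(f"{c}0.npy").reshape(-1,3);h=q[(q[:,2]>.034)&(q[:,2]<.046)&(q[:,0]>.41)&(q[:,0]<.57)&(q[:,1]>-.37)&(q[:,1]<-.05)]
    print("tray",cv2.minAreaRect(h[:,:2].astype(np.float32)*1000), np.percentile(h,[1,99],axis=0))
# target grasp pose
E
```

```text
top [ 0.639   0.0906 34.9591 -0.0008] 0.0014978866824849593
 grip [0.5587 0.0345 0.0882]
tray ((491.3343505859375, -207.24118041992188), (280.5773620605469, 127.0125503540039), 87.15373992919922) [[ 0.4229 -0.3476  0.0345]
 [ 0.5596 -0.0665  0.0428]]
side [ 0.6385  0.0874 35.3087 -0.0006] 0.0013604982042099145
 grip [0.5586 0.0308 0.0884]
tray ((491.0866394042969, -210.8261260986328), (280.79046630859375, 128.90899658203125), 86.87732696533203) [[ 0.4225 -0.3508  0.0343]
 [ 0.5583 -0.0702  0.0427]]
```

```bash
cat >> h.py <<'E'
def grasp_R(yaw,pitch=0):
    """tool rotation with scoop nose at yaw (deg), pitched nose-down by pitch"""
    S=R.from_euler('z',yaw,degrees=True)*R.from_euler('y',pitch,degrees=True)
    z=np.array([.5,0,-.866]);y=np.array([0,-1.,0]);x=np.cross(y,z)
    return S*R.from_matrix(np.c_[x,y,z])
E
python3 - <<'E'
from h import *
np.set_printoptions(precision=2,suppress=True)
Rt=grasp_R(35);g=np.array([.5587,.0327,.0885]);z=Rt.apply([0,0,1]);tcp=g+r.pinch_z*z;pre=tcp-.09*z
d,w=delta(pre,Rt);print(r.pinch_z,tcp,pre,"turn",w,np.linalg.norm(w))
print("after turn shift",Rt.inv().apply(pre-r.state()["eef_pos"])*1e3)
E
```

```text
0.0187 [0.57 0.04 0.07] [0.53 0.01 0.15] turn [-32.01  17.46 119.46] 124.8976837665876
after turn shift [-113.85  632.07   27.86]
```

```bash
python3 -m pendant '[[0,[0,0,0],[-2,1.09,7.47]],[0,[0,0,0],[-2,1.09,7.47]],[0,[0,0,0],[-2,1.09,7.47]],[0,[0,0,0],[-2,1.09,7.47]],[0,[0,0,0],[-2,1.09,7.47]],[0,[0,0,0],[-2,1.09,7.47]],[0,[0,0,0],[-2,1.09,7.47]],[0,[0,0,0],[-2,1.09,7.47]],[0,[0,0,0],[-2,1.09,7.47]],[0,[0,0,0],[-2,1.09,7.47]],[0,[0,0,0],[-2,1.09,7.47]],[0,[0,0,0],[-2,1.09,7.47]],[0,[0,0,0],[-2,1.09,7.47]],[0,[0,0,0],[-2,1.09,7.47]],[0,[0,0,0],[-2,1.09,7.47]],[0,[0,0,0],[-2,1.09,7.47]]]' 100
python3 -m pendant '[[0,[-7,39.5,1.7],[0,0,0]],[0,[-7,39.5,1.7],[0,0,0]],[0,[-7,39.5,1.7],[0,0,0]],[0,[-7,39.5,1.7],[0,0,0]],[0,[-7,39.5,1.7],[0,0,0]],[0,[-7,39.5,1.7],[0,0,0]],[0,[-7,39.5,1.7],[0,0,0]],[0,[-7,39.5,1.7],[0,0,0]],[0,[-7,39.5,1.7],[0,0,0]],[0,[-7,39.5,1.7],[0,0,0]],[0,[-7,39.5,1.7],[0,0,0]],[0,[-7,39.5,1.7],[0,0,0]],[0,[-7,39.5,1.7],[0,0,0]],[0,[-7,39.5,1.7],[0,0,0]],[0,[-7,39.5,1.7],[0,0,0]],[0,[-7,39.5,1.7],[0,0,0]],[0,[0,0,0],[0,0,0]],[0,[0,0,0],[0,0,0]]]'
python3 - <<'E'
from h import *
np.set_printoptions(precision=2,suppress=True)
Rt=grasp_R(35);g=np.array([.5587,.0327,.0885]);z=Rt.apply([0,0,1]);tcp=g+r.pinch_z*z
print(delta(tcp,Rt),r.state()["joint_pos"])
E
```

```text
time: 3.7
eef_pos: [0.2363, 0.5783, 0.2313]
eef_rot: [0.918, 0.303, 0.245, -0.077]
force: [-0.5, -0.7, 1.3]
width: 1.0
finger_force: 0.0
time: 5.5
eef_pos: [0.4991, 0.1077, 0.1655]
eef_rot: [0.919, 0.307, 0.236, -0.077]
force: [-0.7, 0.5, 0.3]
width: 1.003
finger_force: 0.0
(array([-34.47,  95.81,  87.66]), array([-0.78,  1.23,  1.7 ])) [-0.23  0.42  2.11  0.98  0.46 -0.17]
```

```bash
python3 -m pendant '[[0,[-6,16,0],[-0.1,0.2,0.3]],[0,[-6,16,0],[-0.1,0.2,0.3]],[0,[-6,16,0],[-0.1,0.2,0.3]],[0,[-6,16,0],[-0.1,0.2,0.3]],[0,[-6,16,0],[-0.2,0.2,0.3]],[0,[-4.5,16,0],[-0.2,0.2,0.2]],[0,[0,0,0],[0,0,0]],[0,[0,0,0],[0,0,0]]]'
python3 - <<'E'
from h import *
np.set_printoptions(precision=2,suppress=True)
Rt=grasp_R(35);g=np.array([.5587,.0327,.0885]);z=Rt.apply([0,0,1]);tcp=g+r.pinch_z*z
print(delta(tcp,Rt),r.state()["joint_pos"])
p,d=cams.snapshot("side");cv2.imwrite("pics/s1.png",cv2.resize(p[120:280,160:380],None,fx=3,fy=3))
E
```

```text
time: 6.3
eef_pos: [0.5304, 0.0144, 0.1487]
eef_rot: [0.921, 0.292, 0.246, -0.078]
force: [-0.8, 0.0, -0.3]
width: 1.003
finger_force: 0.0
(array([-0.88,  1.37, 87.69]), array([-0.11,  0.05,  0.13])) [-0.44  0.49  2.06  0.99  0.55 -0.34]
```

View pics/s1.png

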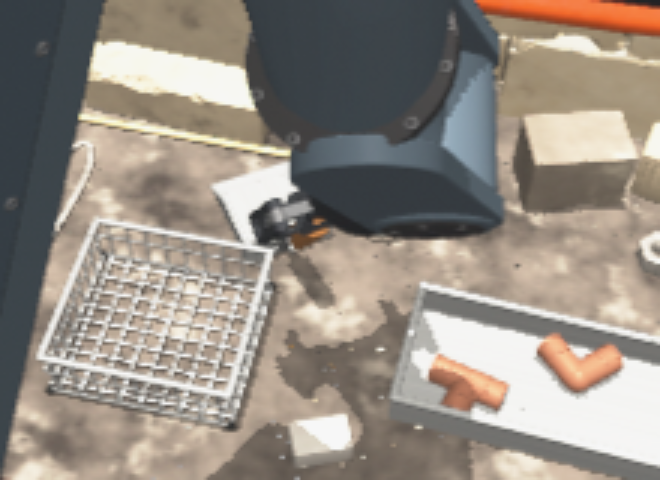

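The gripper is over the grip, with the fingers at (285,215) and the orange grip beneath them. The hand is clear of everything else, so I descend and close.

```bash
python3 -m pendant '[[0,[-0.8,1.4,12],[0,0,0]],[0,[0,0,15],[0,0,0]],[0,[0,0,15],[0,0,0]],[0,[0,0,15],[0,0,0]],[0,[0,0,15],[0,0,0]],[0,[0,0,12],[0,0,0]],[0,[0,0,4],[0,0,0]],[0,[0,0,0],[0,0,0]],[0,[0,0,0],[0,0,0]],[1,[0,0,0],[0,0,0]],[1,[0,0,0],[0,0,0]],[1,[0,0,0],[0,0,0]],[1,[0,0,0],[0,0,0]],[1,[0,0,0],[0,0,0]],[1,[0,0,0],[0,0,0]],[1,[0,0,0],[0,0,0]],[1,[0,0,0],[0,0,0]]]' 110
python3 - <<'E'
from h import *
np.set_printoptions(precision=2,suppress=True)
Rt=grasp_R(35);g=np.array([.5587,.0327,.0885]);z=Rt.apply([0,0,1]);tcp=g+r.pinch_z*z
print(delta(tcp,Rt),r.state()["width"]*85)
p,d=cams.snapshot("top");q=cloud("top",d)
for m in regions_of("top","scoop")[:1]:
    k=m["mask"]&(d>0)&(q[...,2]<.035);print(k.sum(),fit_scoop(q[k],[.639,.089,35,0]))
E
```

```text
time: 8.05
eef_pos: [0.5672, 0.0373, 0.0724]
eef_rot: [0.921, 0.291, 0.247, -0.078]
force: [-0.8, -1.3, 5.7]
width: 0.221
finger_force: 107.5
(array([-0.21, -1.13, -0.06]), array([-0.03,  0.01,  0.1 ])) 18.769830034377865
1737 (array([ 0.64,  0.09, 35.34, -0.  ]), np.float64(0.0015575806243330447))
```

```bash
cat >> h.py <<'E'
np.set_printoptions(precision=2,suppress=True)
NOSE=np.array([.052,0,0])
TZ=np.array([.5,0,-.866]);GT=np.array([-.098,0,.089])+.0187*TZ+[0,0,-.0004]
def scoop_now():
    s=r.state();S=R.from_quat(s["eef_rot"])*grasp_R(0).inv()
    o=s["eef_pos"]-S.apply(GT);return o,o+S.apply(NOSE),S.as_euler('ZYX',degrees=True),s
def tcp_for(nose,yaw,pitch):
    S=R.from_euler('ZY',[yaw,pitch],degrees=True);return np.array(nose)+S.apply(GT-NOSE)
def plan(nose,yaw,pitch,quiet=False):
    """print turn-then-shift and shift-then-turn deltas"""
    s=r.state();R0=R.from_quat(s["eef_rot"]);R1=grasp_R(yaw,pitch);t=tcp_for(nose,yaw,pitch)
    w=np.degrees((R0.inv()*R1).as_rotvec());dp=(t-s["eef_pos"])*1e3
    print("tcp",t.round(3),"turn",w,np.linalg.norm(w).round(1),"shift before turn",R0.inv().apply(dp),"shift after turn",R1.inv().apply(dp),np.linalg.norm(dp).round(0))
def show():
    o,n,e,s=scoop_now();print("t",s["time"],"origin",(o*1e3).round(1),"nose",(n*1e3).round(1),"yaw/pitch/roll",e,"F",s["force"],"q",s["joint_pos"],"w",round(s["width"],3),s["finger_force"])
E
python3 - <<'E'
from h import *
show()
R0=R.from_quat(r.state()["eef_rot"])
print("up 130",R0.inv().apply([0,0,130]))
p=r.state()["eef_pos"];print("to centre",R0.inv().apply(np.array([.47,-.17,.2])-p-[0,0,.13])*1e3)
ux=np.array([np.cos(np.radians(87)),np.sin(np.radians(87)),0]);perp=np.array([ux[1],-ux[0],0])
nose=np.array([.491,-.209,0])+ux*(-.066)+perp*.009
plan(np.r_[nose[:2],.09],87,36); print(nose)
q=np.load("m_top_elbow.npy");h=q[q[:,2]>.006];rel=h-[.491,-.209,0];print("elbow tray frame",(rel@perp).min(),(rel@perp).max(),(rel@ux).min(),(rel@ux).max())
q=np.load("m_top_tee.npy");h=q[q[:,2]>.006];rel=h-[.491,-.209,0];print("tee",(rel@perp).min(),(rel@perp).max(),(rel@ux).min(),(rel@ux).max())
E
```

```text
t 8.15 origin [639.7  88.2  -0.1] nose [682.3 118.1  -0.1] yaw/pitch/roll [35.1   0.01 -0.02] F [-1.48 -0.16  5.95] q [-0.36  0.68  2.02  1.29  0.44 -0.6 ] w 0.222 107.50753998756409
up 130 [  64.98    0.04 -112.59]
to centre [-173.28  113.71  -97.23]
tcp [ 0.49 -0.35  0.23] turn [ 10.97 -33.46 -51.56] 62.4 shift before turn [-164.44  271.29 -278.26] shift after turn [-401.64  -54.18 -117.55] 422.0
[ 0.5  -0.28  0.  ]
elbow tray frame 0.004324216089631151 0.0519348494829418 -0.04592981261019839 0.02591302906455077
tee -0.052272440989574766 0.002512920841413994 0.04773592622530872 0.11487466261390208
```

```bash
python3 -m pendant '[[1,[8,0,-14],[0,0,0]],[1,[16,0,-28],[0,0,0]],[1,[16,0,-28],[0,0,0]],[1,[16,0,-28],[0,0,0]],[1,[8,0,-14],[0,0,0]],[1,[-9,24,-15],[0,0,0]],[1,[-9,24,-15],[0,0,0]],[1,[-9,24,-15],[0,0,0]],[1,[-9,24,-15],[0,0,0]],[1,[-9,24,-15],[0,0,0]],[1,[-9,24,-15],[0,0,0]],[1,[-9,24,-15],[0,0,0]],[1,[-9,24,-15],[0,0,0]],[1,[-9,24,-15],[0,0,0]],[1,[-9,24,-15],[0,0,0]],[1,[-9,24,-15],[0,0,0]],[1,[0,0,0],[0,0,0]]]'
python3 -m pendant '[[1,[0,0,0],[1.1,-3.35,-5.16]],[1,[0,0,0],[1.1,-3.35,-5.16]],[1,[0,0,0],[1.1,-3.35,-5.16]],[1,[0,0,0],[1.1,-3.35,-5.16]],[1,[0,0,0],[1.1,-3.35,-5.16]],[1,[0,0,0],[1.1,-3.35,-5.16]],[1,[0,0,0],[1.1,-3.35,-5.16]],[1,[0,0,0],[1.1,-3.35,-5.16]],[1,[0,0,0],[1.1,-3.35,-5.16]],[1,[0,0,0],[1.1,-3.35,-5.16]],[1,[0,0,0],[0,0,0]],[1,[0,0,0],[0,0,0]]]'
python3 - <<'E'
from h import *
show()
plan([.4965,-.2754,.09],87,36)
R1=grasp_R(87,36);print("down 10mm",R1.inv().apply([0,0,-10]))
E
```

```text
time: 9.85
eef_pos: [0.5815, -0.281, 0.2945]
eef_rot: [0.922, 0.29, 0.246, -0.074]
force: [-0.1, 0.1, -2.9]
width: 0.221
finger_force: 108.0
time: 11.05
eef_pos: [0.5806, -0.2746, 0.2935]
eef_rot: [0.724, 0.688, -0.038, 0.035]
force: [0.5, -1.4, -2.6]
width: 0.219
finger_force: 108.2
t 11.05 origin [ 581.8 -245.4  182.9] nose [ 584.  -203.4  152.4] yaw/pitch/roll [87.12 35.94  0.17] F [ 0.49 -1.37 -2.57] q [-0.57  0.48  1.34 -0.1   1.27 -0.5 ] w 0.219 108.16920161247253
tcp [ 0.49 -0.35  0.23] turn [-0.14 -0.06  0.03] 0.2 shift before turn [-69.47 -83.81  70.06] shift after turn [-69.45 -83.94  69.93] 129.0
down 10mm [1.05 0.   9.95]
```

```bash
python3 -m pendant '[[1,[-10,-12,10],[0,0,0]],[1,[-14,-17,14],[0,0,0]],[1,[-14,-17,14],[0,0,0]],[1,[-14,-17,14],[0,0,0]],[1,[-10,-12,10],[0,0,0]],[1,[-7.5,-9,8],[0,0,0]],[1,[1,0,12],[0,0,0]],[1,[1.5,0,15],[0,0,0]],[1,[1.5,0,13],[0,0,0]],[1,[0,0,0],[0,0,0]],[1,[0,0,0],[0,0,0]]]'
python3 - <<'E'
from h import *
show()
plan([.4965,-.2754,.005],87,36)
for c in ("top","side"):
    p,d=cams.snapshot(c)
    cv2.imwrite(f"pics/b{c}.png",cv2.resize(p[150:270,260:460] if c=="top" else p[180:300,240:440],None,fx=2.8,fy=2.8))
a=cv2.imread("pics/btop.png");b=cv2.imread("pics/bside.png");cv2.imwrite("pics/b2.png",cv2.resize(np.vstack([a,b]),(500,600)))
E
```

```text
time: 12.15
eef_pos: [0.4935, -0.3476, 0.192]
eef_rot: [0.724, 0.688, -0.039, 0.036]
force: [-0.7, -0.5, -1.9]
width: 0.222
finger_force: 108.0
t 12.15 origin [ 494.8 -318.6   81.3] nose [ 496.9 -276.6   50.7] yaw/pitch/roll [87.14 36.04  0.08] F [-0.68 -0.49 -1.88] q [-0.76  0.53  1.57 -0.1   0.98 -0.66] w 0.222 107.95780062675476
tcp [ 0.49 -0.35  0.15] turn [-0.06  0.04  0.09] 0.1 shift before turn [ 5.88 -0.7  45.38] shift after turn [ 5.84 -0.76 45.38] 46.0
```

View pics/b2.png

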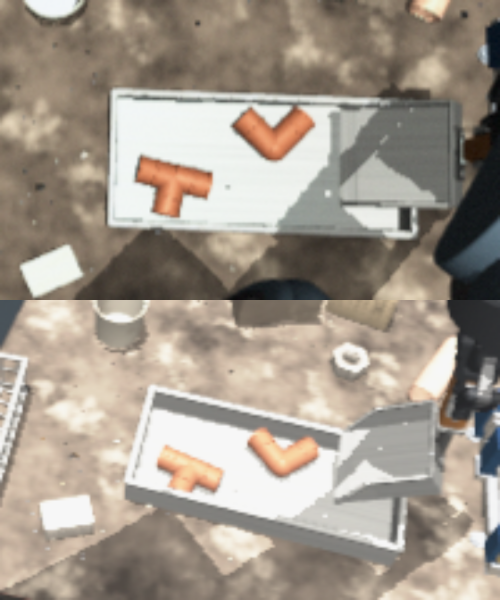

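The scoop is pitched and clear behind the elbow, with its nose at column 335 of the top crop and about 5 mm inside the +x wall. The tee lies at (175,185) and the elbow at (272,130). I lower it to the floor.

```bash
python3 -m pendant '[[1,[1,-1,12],[0,0,0]],[1,[1.5,0,14],[0,0,0]],[1,[1.5,0,12],[0,0,0]],[1,[0.5,0,5],[0,0,0]],[1,[0,0,2],[0,0,0]],[1,[0,0,1],[0,0,0]],[1,[0,0,0],[0,0,0]]]'
python3 - <<'E'
from h import *
show()
for y,p in((-.24,36),(-.215,18),(-.19,2)):
    ux=np.array([np.cos(np.radians(87)),np.sin(np.radians(87)),0]);
    n=np.array([.4945,-.2754,.004])+ux*(y+.2754);plan(n,87,p)
E
```

```text
time: 12.95
eef_pos: [0.4922, -0.3487, 0.1464]
eef_rot: [0.724, 0.688, -0.039, 0.037]
force: [-0.8, -0.7, -2.1]
width: 0.223
finger_force: 108.0
t 12.95 origin [ 493.7 -319.7   35.7] nose [ 495.8 -277.8    5.1] yaw/pitch/roll [87.07 36.1   0.03] F [-0.76 -0.67 -2.05] q [-0.76  0.59  1.61 -0.11  0.88 -0.64] w 0.223 107.97141551971436
tcp [ 0.49 -0.31  0.14] turn [-0.02  0.1   0.05] 0.1 shift before turn [37.37 -1.51 -2.8 ] shift after turn [37.37 -1.55 -2.73] 38.0
tcp [ 0.49 -0.33  0.12] turn [-0.02 18.1   0.05] 18.1 shift before turn [25.37 -1.52 27.57] shift after turn [15.54 -1.55 34.09] 37.0
tcp [ 0.49 -0.33  0.08] turn [-0.03 34.1   0.05] 34.1 shift before turn [27.46 -1.51 62.61] shift after turn [-12.37  -1.55  67.23] 68.0
```

```bash
cat >> h.py <<'E'
def steps(pts):
    """pts: list of (nose,yaw,pitch); prints shift (axes before turn) & turn of each row from present pose"""
    s=r.state();R0=R.from_quat(s["eef_rot"]);p0=s["eef_pos"]
    for n,y,p in pts:
        R1=grasp_R(y,p);t=tcp_for(n,y,p)
        print("[1,%s,%s],"%(np.round(R0.inv().apply(t-p0)*1e3,1).tolist(),np.round(np.degrees((R0.inv()*R1).as_rotvec()),1).tolist()))
        R0,p0=R1,t
ux=np.array([np.cos(np.radians(87)),np.sin(np.radians(87)),0]);px=np.array([ux[1],-ux[0],0]);TC=np.array([.491,-.209,0])
def tray(a,b,z): return TC+ux*a+px*b+[0,0,z]
E
python3 - <<'E'
from h import *
o,n,e,s=scoop_now();print((n-TC)@ux,(n-TC)@px)
L=[(tray(-.060,.006,.0045),87,36),(tray(-.050,.006,.0045),87,36),(tray(-.040,.006,.0045),87,36),(tray(-.030,.006,.0045),87,36)]
L+=[(tray(-.030+.006*k,.006,.0045),87,36-6*k) for k in range(1,6)]+[(tray(.004,.006,.0045),87,1)]
steps(L)
E
```

```text
-0.06843126277787644 0.008401791566197296
[1,[8.2, -2.5, -0.2],[-0.0, 0.1, 0.1]],
[1,[9.9, 0.0, -1.0],[0.0, 0.0, 0.0]],
[1,[9.9, -0.0, -1.0],[0.0, 0.0, 0.0]],
[1,[9.9, -0.0, -1.0],[0.0, 0.0, 0.0]],
[1,[-7.5, -0.0, 9.0],[0.0, 6.0, -0.0]],
[1,[-7.4, -0.0, 9.7],[-0.0, 6.0, -0.0]],
[1,[-7.5, 0.0, 10.3],[-0.0, 6.0, 0.0]],
[1,[-7.6, -0.0, 10.9],[0.0, 6.0, -0.0]],
[1,[-7.7, -0.0, 11.5],[-0.0, 6.0, 0.0]],
[1,[-7.6, 0.0, 9.6],[0.0, 5.0, -0.0]],
```

```bash
python3 -m pendant '[[1,[8.2,-2,-0.2],[0,0,0]],[1,[10,0,-1],[0,0,0]],[1,[10,0,-1],[0,0,0]],[1,[10,0,-1],[0,0,0]],[1,[0,0,0],[0,0,0]],[1,[-7.5,0,9],[0,6,0]],[1,[-7.4,0,9.7],[0,6,0]],[1,[-7.5,0,10.3],[0,6,0]],[1,[-7.6,0,11],[0,6,0]],[1,[-7.7,0,11.5],[0,6,0]],[1,[-7.6,0,9.6],[0,5,0]],[1,[0,0,0],[0,0,0]]]'
python3 - <<'E'
from h import *
show()
o,n,e,s=scoop_now();print((n-TC)@ux,(n-TC)@px)
p,d=cams.snapshot("top");cv2.imwrite("pics/c.png",cv2.resize(p[160:260,280:450],None,fx=4,fy=4))
for t in("tee","elbow"):print(t,[(round(b["conf"],2),np.array(b["centre"])) for b in boxes_of("top",t)[:2]])
E
```

```text
time: 14.15
eef_pos: [0.4895, -0.3466, 0.0766]
eef_rot: [0.703, 0.665, 0.181, -0.173]
force: [0.8, 0.0, 0.1]
width: 0.223
finger_force: 108.4
t 14.15 origin [ 494.1 -259.3    2.7] nose [ 497.  -207.4    1.8] yaw/pitch/roll [86.85  0.98  0.11] F [0.77 0.04 0.05] q [-0.96  0.84  1.39  0.31  1.34 -1.04] w 0.223 108.36854696273804
0.0018978338344702449 0.005909838299067188
tee [(0.67, array([ 0.48, -0.13,  0.03]))]
elbow [(0.68, array([ 0.51, -0.19,  0.03]))]
```

View pics/c.png

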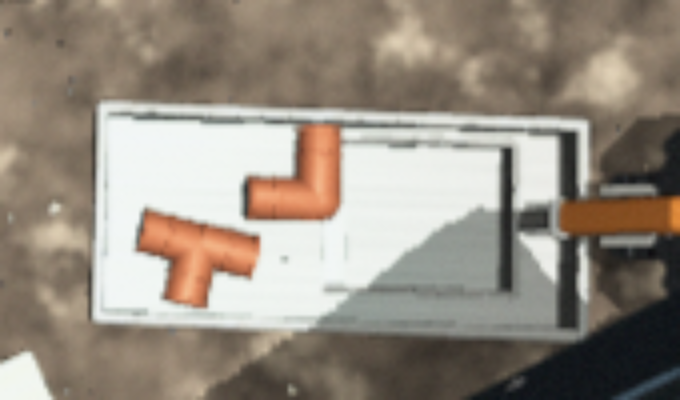

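The elbow has swung round with one arm flat along the lip, about (320,170) in the crop. The tee is ahead and to the −x side at (200,245). I push straight on, biased toward +x.

```bash
python3 -m pendant '[[1,[7,2,4],[0,0,0]],[1,[7,2,4],[0,0,0]],[1,[7,1,4],[0,0,0]],[1,[7,0,4],[0,0,0]],[1,[7,0,4],[0,0,0]],[1,[7,0,4],[0,0,0]],[1,[7,0,4],[0,0,0]],[1,[7,0,4],[0,0,0]],[1,[7,0,4],[0,0,0]],[1,[0,0,0],[0,0,0]]]'
python3 - <<'E'
from h import *
show()
o,n,e,s=scoop_now();print((n-TC)@ux,(n-TC)@px)
p,d=cams.snapshot("top");cv2.imwrite("pics/d.png",cv2.resize(p[160:260,280:450],None,fx=4,fy=4))
E
```

```text
time: 15.3
eef_pos: [0.4983, -0.2699, 0.0778]
eef_rot: [0.702, 0.667, 0.181, -0.174]
force: [0.6, 0.2, -3.4]
width: 0.217
finger_force: 107.9
t 15.3 origin [ 502.5 -182.5    4. ] nose [ 505.1 -130.6    3.2] yaw/pitch/roll [87.11  0.92  0.15] F [ 0.59  0.15 -3.45] q [-0.87  0.8   1.51  0.36  1.24 -1.01] w 0.217 107.90379881858826
0.07902823333394719 0.01001836257172914
```

View pics/d.png

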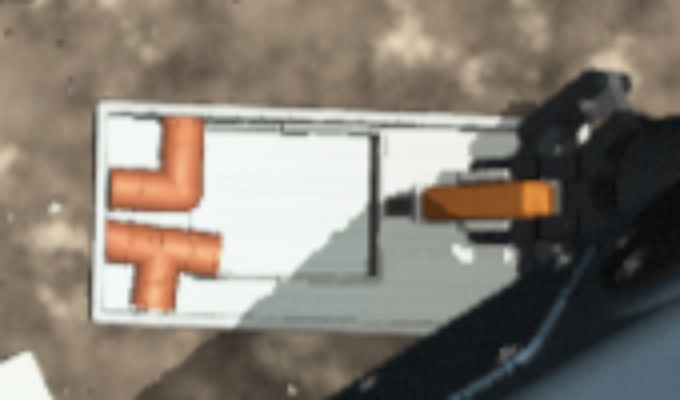

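The elbow is against the +x side at (160,170), nearly at the end wall. The tee is at (160,250) and touches the end wall. I shift a few mm toward +x and push on so they climb.

```bash
python3 -m pendant '[[1,[1.7,2.5,1],[0,0,0]],[1,[1.7,2,1],[0,0,0]],[1,[2.6,0,1.5],[0,0,0]],[1,[2.6,0,1.5],[0,0,0]],[1,[2.6,0,1.5],[0,0,0]],[1,[2.6,0,1.5],[0,0,0]]]'
python3 -c "
from h import *
show();o,n,e,s=scoop_now();print((n-TC)@ux,(n-TC)@px)"
python3 -m pendant '[[1,[2.6,0,1.5],[0,0,0]],[1,[2.6,0,1.5],[0,0,0]],[1,[2.6,0,1.5],[0,0,0]],[1,[2.6,0,1.5],[0,0,0]]]'
python3 -c "
from h import *
show();o,n,e,s=scoop_now();print((n-TC)@ux,(n-TC)@px)"
```

```text
time: 15.95
eef_pos: [0.5033, -0.2564, 0.0774]
eef_rot: [0.702, 0.667, 0.18, -0.173]
force: [-4.1, -2.2, -2.0]
width: 0.221
finger_force: 108.3
t 15.95 origin [ 507.5 -169.3    3.3] nose [ 510.1 -117.4    2.3] yaw/pitch/roll [87.1   1.1   0.14] F [-4.15 -2.23 -2.03] q [-0.85  0.79  1.53  0.36  1.22 -1.  ] w 0.221 108.32979083061218
0.0925230269807393 0.014292656277259322
time: 16.35
eef_pos: [0.5038, -0.2452, 0.0775]
eef_rot: [0.702, 0.667, 0.18, -0.172]
force: [-6.0, -4.7, 0.0]
width: 0.217
finger_force: 108.6
t 16.35 origin [ 508.1 -158.2    3.3] nose [ 510.7 -106.3    2.2] yaw/pitch/roll [87.14  1.19  0.11] F [-5.96 -4.67  0.03] q [-0.84  0.79  1.55  0.37  1.21 -0.99] w 0.217 108.62918615341187
0.10360053633991567 0.014257526810153066
```

```bash
python3 -m pendant '[[1,[2.6,-0.5,1.5],[0,0,0]],[1,[2.6,0,1.5],[0,0,0]],[1,[2.6,0,1.5],[0,0,0]],[1,[2.6,0,1.5],[0,0,0]],[1,[0,0,0],[0,0,0]]]'
python3 - <<'E'
from h import *
show();o,n,e,s=scoop_now();print((n-TC)@ux,(n-TC)@px)
I=[]
for c,sl in(("top",np.s_[160:260,280:450]),("side",np.s_[195:295,270:440])):
    p,d=cams.snapshot(c);I.append(cv2.resize(p[sl],None,fx=3,fy=3))
cv2.imwrite("pics/e.png",np.vstack(I))
E
```

```text
time: 16.85
eef_pos: [0.5044, -0.2321, 0.0773]
eef_rot: [0.702, 0.667, 0.181, -0.173]
force: [-3.7, -2.3, -0.5]
width: 0.218
finger_force: 108.5
t 16.85 origin [ 508.7 -145.     3.2] nose [511.4 -93.1   2.3] yaw/pitch/roll [87.09  1.08  0.09] F [-3.73 -2.26 -0.47] q [-0.83  0.78  1.57  0.38  1.19 -0.99] w 0.218 108.50087285041809
0.1168479731672303 0.014269793002808059
```

View pics/e.png

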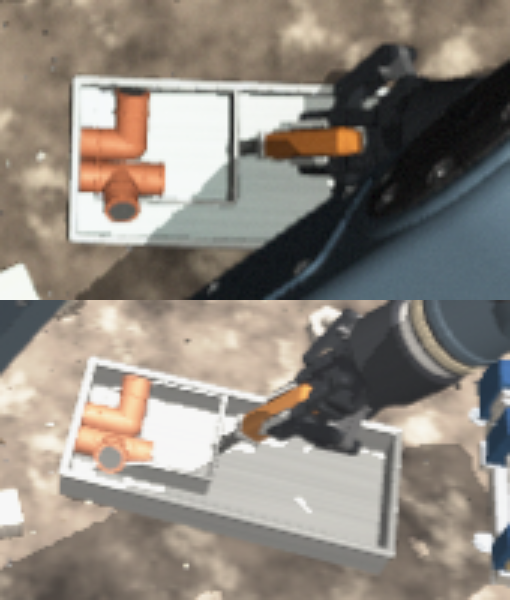

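Both fittings are aboard. The elbow is on the +x side at (120,125) of the top crop, and the tee has its branch cocked up over the −x cheek at (120,190). I push on to the wall.

```bash
python3 -m pendant '[[1,[2.6,-1,1.5],[0,0,0]],[1,[2.6,0,1.5],[0,0,0]],[1,[2.6,0,1.5],[0,0,0]],[1,[2.6,0,1.5],[0,0,0]],[1,[1.7,0,1],[0,0,0]],[1,[0,0,0],[0,0,0]]]'
python3 - <<'E'
from h import *
show();o,n,e,s=scoop_now();print((n-TC)@ux,(n-TC)@px)
a=(n-TC)@ux
steps([(tray(a-.001,.010,.006),87,-4),(tray(a-.003,.008,.012),87,-9),(tray(a-.005,.006,.019),87,-14),(tray(a-.007,.004,.026),87,-18),(tray(a-.009,.003,.038),87,-20),(tray(a-.010,.003,.055),87,-20)])
I=[]
for c,sl in(("top",np.s_[160:260,280:450]),("side",np.s_[195:295,270:440])):
    p,d=cams.snapshot(c);I.append(cv2.resize(p[sl],None,fx=3,fy=3))
cv2.imwrite("pics/f.png",np.vstack(I))
E
```

```text
time: 17.55
eef_pos: [0.5049, -0.2174, 0.0769]
eef_rot: [0.702, 0.667, 0.181, -0.173]
force: [-1.8, -0.8, -0.8]
width: 0.221
finger_force: 108.3
t 17.55 origin [ 509.4 -130.2    2.9] nose [512.1 -78.2   2. ] yaw/pitch/roll [87.03  1.    0.04] F [-1.83 -0.84 -0.79] q [-0.81  0.77  1.59  0.39  1.17 -0.98] w 0.221 108.32683324813843
0.1316863831192887 0.01418769719443753
[1,[-10.2, -4.3, 4.0],[-0.1, 5.0, 0.0]],
[1,[-9.6, -2.0, 1.9],[0.0, 5.0, -0.0]],
[1,[-8.4, -2.0, 1.3],[0.0, 5.0, -0.0]],
[1,[-5.6, -2.0, -0.1],[-0.0, 4.0, 0.0]],
[1,[3.0, -1.0, -6.4],[-0.0, 2.0, 0.0]],
[1,[12.4, -0.0, -11.7],[0.0, 0.0, 0.0]],
```

View pics/f.png

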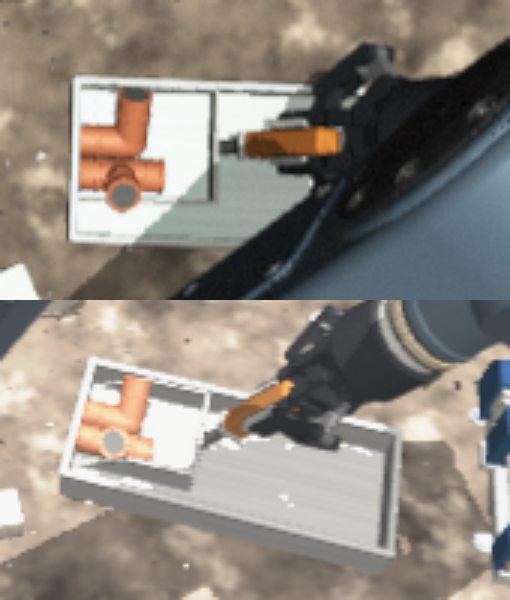

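Both fittings are fully over the scoop floor, with the nose a few mm from the end wall. I recompute the lift so that the scoop's back clears the tray floor.

Run:
```python
from h import *
a=.1317
L=[(tray(a-.001,.011,.011),87,-4),(tray(a-.002,.009,.021),87,-8),(tray(a-.003,.007,.030),87,-12),(tray(a-.004,.005,.038),87,-16),(tray(a-.005,.004,.047),87,-20),(tray(a-.006,.003,.055),87,-23)]
L+=[(tray(a-.007,.003,.055+.015*k),87,-23) for k in range(1,6)]
steps(L)
```

```text
[1,[-7.7, -3.3, -0.4],[-0.1, 5.0, 0.0]],
[1,[-4.3, -2.0, -2.6],[0.0, 4.0, -0.0]],
[1,[-4.3, -2.0, -1.4],[0.0, 4.0, -0.0]],
[1,[-4.5, -2.0, -0.3],[-0.0, 4.0, 0.0]],
[1,[-3.3, -1.0, -0.7],[-0.0, 4.0, 0.0]],
[1,[-1.4, -1.0, -1.2],[0.0, 3.0, 0.0]],
[1,[11.4, -0.0, -9.8],[0.0, 0.0, 0.0]],
[1,[12.0, -0.0, -9.0],[0.0, 0.0, 0.0]],
[1,[12.0, -0.0, -9.0],[0.0, 0.0, 0.0]],
[1,[12.0, -0.0, -9.0],[0.0, 0.0, 0.0]],
[1,[12.0, -0.0, -9.0],[0.0, 0.0, 0.0]],
```

```bash
python3 -m pendant '[[1,[-7.7,-2,-0.4],[0,5,0]],[1,[-4.3,-2,-2.6],[0,4,0]],[1,[-4.3,-2,-1.4],[0,4,0]],[1,[-4.5,-2,-0.3],[0,4,0]],[1,[-3.3,-2,-0.7],[0,4,0]],[1,[-1.4,-1,-1.2],[0,3,0]],[1,[0,0,0],[0,0,0]],[1,[6,0,-5],[0,0,0]],[1,[10,0,-7.5],[0,0,0]],[1,[12,0,-9],[0,0,0]],[1,[12,0,-9],[0,0,0]],[1,[12,0,-9],[0,0,0]],[1,[8,0,-6],[0,0,0]],[1,[0,0,0],[0,0,0]]]'
python3 - <<'E'
from h import *
show();o,n,e,s=scoop_now();print((n-TC)@ux,(n-TC)@px)
I=[]
for c,sl in(("top",np.s_[160:260,280:450]),("side",np.s_[185:285,270:440])):
    p,d=cams.snapshot(c);I.append(cv2.resize(p[sl],None,fx=3,fy=3))
cv2.imwrite("pics/g.png",np.vstack(I))
E
```

```text
time: 19.05
eef_pos: [0.4929, -0.2426, 0.144]
eef_rot: [0.649, 0.617, 0.323, -0.306]
force: [0.4, -0.5, -5.4]
width: 0.222
finger_force: 108.2
t 19.05 origin [ 498.6 -133.   111.6] nose [501.  -85.1 131.7] yaw/pitch/roll [ 87.09 -22.78  -0.09] F [ 0.42 -0.55 -5.39] q [-0.95  0.85  1.42  0.52  1.66 -1.07] w 0.222 108.22005271911621
0.12421562674237963 0.003542855814036606
```

View pics/g.png

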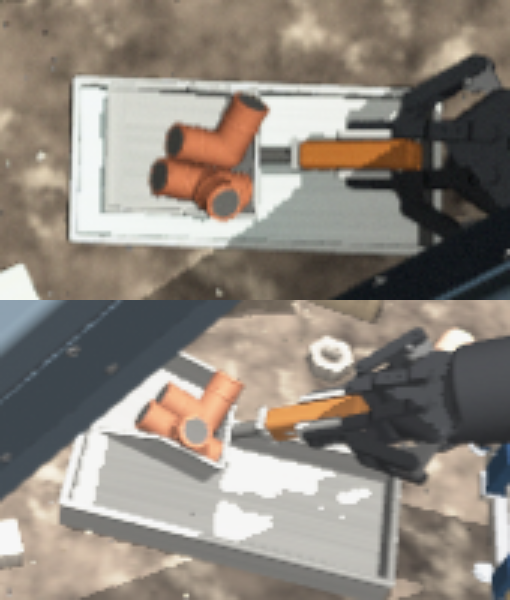

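Both fittings have slid back against the scoop's rear wall and sit safely: the elbow at (215,135), the tee at (210,185). Next I carry them to the basket.

Run:
```python
from h import *
o,n,e,s=scoop_now()
B=lambda y,z:np.array([.471,y,z])
L=[(n+(B(.105,.135)-n)*k/10,87.1,-22.8) for k in range(1,11)]
L+=[(B(.11,.13-.008*k),88,-22.8+6*k) for k in range(1,8)]
L+=[(B(.112,.073-.004*k),88,19.2+5*k) for k in range(1,8)]
steps(L)
```

```text
[1,[11.9, -3.8, 14.6],[0.0, -0.1, -0.1]],
[1,[11.8, -3.9, 14.7],[0.0, 0.0, 0.0]],
[1,[11.8, -3.9, 14.7],[0.0, 0.0, 0.0]],
[1,[11.8, -3.9, 14.7],[0.0, 0.0, 0.0]],
[1,[11.8, -3.9, 14.7],[0.0, 0.0, 0.0]],
[1,[11.8, -3.9, 14.7],[0.0, 0.0, 0.0]],
[1,[11.8, -3.9, 14.7],[0.0, 0.0, 0.0]],
[1,[11.8, -3.9, 14.7],[0.0, 0.0, 0.0]],
[1,[11.8, -3.9, 14.7],[0.0, 0.0, 0.0]],
[1,[11.8, -3.9, 14.7],[0.0, 0.0, 0.0]],
[1,[7.1, 2.2, 3.6],[0.7, -6.0, -0.6]],
[1,[8.5, -0.0, -2.7],[-0.0, -6.0, 0.0]],
[1,[9.1, -0.0, -2.2],[0.0, -6.0, -0.0]],
[1,[9.8, 0.0, -1.6],[-0.0, -6.0, 0.0]],
[1,[10.5, 0.0, -1.2],[-0.0, -6.0, -0.0]],
[1,[11.3, -0.0, -0.8],[0.0, -6.0, 0.0]],
[1,[12.1, 0.0, -0.6],[0.0, -6.0, 0.0]],
[1,[12.9, -0.1, -1.7],[0.0, -5.0, -0.0]],
[1,[11.5, -0.0, -3.0],[0.0, -5.0, -0.0]],
[1,[11.9, -0.0, -3.0],[-0.0, -5.0, 0.0]],
[1,[12.2, 0.0, -3.0],[0.0, -5.0, -0.0]],
[1,[12.6, -0.0, -3.0],[0.0, -5.0, -0.0]],
[1,[12.9, 0.0, -3.1],[0.0, -5.0, 0.0]],
[1,[13.2, -0.0, -3.2],[-0.0, -5.0, 0.0]],
```

```bash
python3 -m pendant '[[1,[6,-2,7.3],[0,0,0]],[1,[11.8,-3.9,14.7],[0,0,0]],[1,[11.8,-3.9,14.7],[0,0,0]],[1,[11.8,-3.9,14.7],[0,0,0]],[1,[11.8,-3.9,14.7],[0,0,0]],[1,[11.8,-3.9,14.7],[0,0,0]],[1,[11.8,-3.9,14.7],[0,0,0]],[1,[11.8,-3.9,14.7],[0,0,0]],[1,[11.8,-3.9,14.7],[0,0,0]],[1,[11.8,-3.9,14.7],[0,0,0]],[1,[6,-2,7.3],[0,0,0]],[1,[0,0,0],[0,0,0]]]'
python3 - <<'E'
from h import *
show();o,n,e,s=scoop_now()
B=lambda y,z:np.array([.471,y,z])
L=[(n+(B(.105,.13)-n)*k/3,e[0]+(88-e[0])*k/3,e[1]) for k in (1,2,3)] if np.linalg.norm(n-B(.105,.13))>.012 else []
L+=[(B(.11,.13-.008*k),88,-22.8+6*k) for k in range(1,8)]
steps(L)
p,d=cams.snapshot("top");C=cloud("top",d)
for t in("tee","elbow"):print(t,[(round(b["conf"],2),np.array(b["centre"])) for b in boxes_of("top",t)[:2]])
E
```

```text
time: 20.35
eef_pos: [0.462, -0.0501, 0.1479]
eef_rot: [0.649, 0.616, 0.323, -0.309]
force: [-0.3, 0.8, -4.7]
width: 0.221
finger_force: 108.0
t 20.35 origin [467.4  59.7 115.9] nose [469.8 107.5 136.3] yaw/pitch/roll [ 87.08 -23.04   0.19] F [-0.31  0.78 -4.69] q [-0.78  0.73  1.8   0.65  1.38 -1.12] w 0.221 107.97549247741699
[1,[5.1, 3.3, 2.1],[0.5, -6.2, -0.7]],
[1,[8.5, -0.0, -2.7],[-0.0, -6.0, 0.0]],
[1,[9.1, -0.0, -2.2],[0.0, -6.0, -0.0]],
[1,[9.8, 0.0, -1.6],[-0.0, -6.0, 0.0]],
[1,[10.5, 0.0, -1.2],[-0.0, -6.0, -0.0]],
[1,[11.3, -0.0, -0.8],[0.0, -6.0, 0.0]],
[1,[12.1, 0.0, -0.6],[0.0, -6.0, 0.0]],
tee [(0.59, array([0.45, 0.04, 0.14]))]
elbow [(0.57, array([0.48, 0.02, 0.14])), (0.29, array([0.47, 0.18, 0.01]))]
```

```bash
python3 -m pendant '[[1,[5,3,2],[0.5,-6,-0.7]],[1,[8.5,0,-2.7],[0,-6,0]],[1,[9.1,0,-2.2],[0,-6,0]],[1,[9.8,0,-1.6],[0,-6,0]],[1,[10.5,0,-1.2],[0,-6,0]],[1,[11.3,0,-0.8],[0,-6,0]],[1,[12.1,0,-0.6],[0,-6,0]],[1,[0,0,0],[0,0,0]]]'
python3 - <<'E'
from h import *
show()
B=lambda y,z:np.array([.471,y,z])
steps([(B(.112,.073-.004*k),88,19.2+5.5*k) for k in range(1,8)])
p,d=cams.snapshot("top")
for t in("tee","elbow"):print(t,[(round(b["conf"],2),np.array(b["centre"])) for b in boxes_of("top",t)[:2]])
E
```

```text
time: 21.3
eef_pos: [0.4666, 0.0023, 0.1898]
eef_rot: [0.715, 0.692, 0.069, -0.066]
force: [-0.7, -0.1, -5.0]
width: 0.215
finger_force: 108.2
t 21.3 origin [468.7  62.5  92.5] nose [470.3 111.6  75.5] yaw/pitch/roll [88.13 18.99 -0.08] F [-0.73 -0.13 -4.96] q [-0.36  0.39  1.87  0.22  0.96 -0.46] w 0.215 108.22175860404968
[1,[12.8, 0.6, -1.4],[0.1, -5.7, 0.2]],
[1,[12.8, -0.0, -3.6],[-0.0, -5.5, 0.0]],
[1,[13.2, -0.0, -3.6],[-0.0, -5.5, -0.0]],
[1,[13.5, 0.0, -3.6],[-0.0, -5.5, -0.0]],
[1,[13.9, -0.0, -3.7],[0.0, -5.5, 0.0]],
[1,[14.3, -0.0, -3.8],[0.0, -5.5, -0.0]],
[1,[14.7, -0.0, -3.9],[-0.0, -5.5, -0.0]],
tee [(0.56, array([0.45, 0.07, 0.12]))]
elbow [(0.63, array([0.48, 0.05, 0.12])), (0.5, array([0.45, 0.07, 0.12]))]
```

```bash
python3 -m pendant '[[1,[12.8,0,-1],[0,-5.5,0]],[1,[12.8,0,-2.6],[0,-5.5,0]],[1,[13.2,0,-2.6],[0,-5.5,0]],[1,[13.5,0,-3],[0,-5.5,0]],[1,[13.9,0,-3.7],[0,-5.5,0]],[1,[14.3,0,-3.8],[0,-5.5,0]],[1,[14.7,0,-3.9],[0,-5.5,0]],[1,[0,0,0],[0,0,0]],[1,[0,0,0],[0,0,0]],[1,[0,0,0],[0,0,0]],[1,[0,0,0],[0,0,0]]]'
python3 - <<'E'
from h import *
show()
for c in("top","side"):
    p,d=cams.snapshot(c);cv2.imwrite(f"pics/h{c}.png",p)
    for t in("tee","elbow"):print(c,t,[(round(b["conf"],2),np.array(b["centre"])) for b in boxes_of(c,t)[:2]])
B=lambda y,z:np.array([.471,y,z])
steps([(B(.10,.05+.015*k),88,57-4*k) for k in range(1,8)])
E
```

```text
time: 22.55
eef_pos: [0.4714, 0.0934, 0.1988]
eef_rot: [0.701, 0.673, -0.171, 0.166]
force: [0.1, 0.2, -3.0]
width: 0.223
finger_force: 108.7
t 22.55 origin [471.1  79.9  85.1] nose [472.4 107.7  41.2] yaw/pitch/roll [87.48 57.53 -0.24] F [ 0.09  0.16 -2.98] q [ 0.24  0.49  1.74 -0.52  1.11  0.56] w 0.223 108.69021534919739
top tee [(0.48, array([0.42, 0.12, 0.03]))]
top elbow [(0.44, array([0.42, 0.13, 0.06]))]
side tee [(0.69, array([0.42, 0.14, 0.03]))]
side elbow [(0.58, array([0.49, 0.19, 0.03]))]
[1,[-29.2, -0.5, -9.6],[0.1, 4.6, -0.2]],
[1,[-14.9, 0.0, -7.5],[0.0, 4.0, 0.0]],
[1,[-14.0, 0.0, -7.9],[0.0, 4.0, -0.0]],
[1,[-13.0, -0.0, -8.2],[0.0, 4.0, 0.0]],
[1,[-11.9, 0.0, -8.4],[-0.0, 4.0, -0.0]],
[1,[-10.9, -0.0, -8.6],[0.0, 4.0, -0.0]],
[1,[-9.9, 0.0, -8.7],[-0.0, 4.0, 0.0]],
```

```bash
python3 -m pendant '[[1,[-4,0,-7],[0,0,0]],[1,[-7,0,-14],[0,0,0]],[1,[-9,0,-18],[0,0,0]],[1,[-9,0,-18],[0,0,0]],[1,[-9,0,-18],[0,0,0]],[1,[-7,0,-14],[0,0,0]],[1,[0,0,0],[0,0,0]]]'
python3 - <<'E'
from h import *
show()
I=[]
for c,sl in(("top",np.s_[160:290,110:310]),("side",np.s_[150:280,130:330])):
    p,d=cams.snapshot(c);C=cloud(c,d);I.append(cv2.resize(p[sl],None,fx=2.3,fy=2.3))
    for t in("tee","elbow"):
        print(c,t,[(round(b["conf"],2),np.array(b["centre"])) for b in boxes_of(c,t)[:2]])
        for m in regions_of(c,t)[:1]:
            q=C[m["mask"]&(d>0)];print("  ",len(q),np.percentile(q,[3,97],axis=0).round(3).tolist())
cv2.imwrite("pics/i.png",np.vstack(I))
E
```

```text
time: 23.55
eef_pos: [0.4724, 0.0966, 0.301]
eef_rot: [0.7, 0.673, -0.168, 0.168]
force: [0.4, -0.4, -2.2]
width: 0.219
finger_force: 109.0
t 23.55 origin [472.8  83.2 187.3] nose [474.2 111.1 143.5] yaw/pitch/roll [87.16 57.49 -0.89] F [ 0.37 -0.44 -2.22] q [ 0.25  0.36  1.63 -0.48  1.32  0.44] w 0.219 108.95220637321472
top tee [(0.8, array([0.42, 0.13, 0.03]))]
   245 [[0.403, 0.112, 0.024], [0.45, 0.148, 0.036]]
top elbow []
side tee []
   246 [[0.415, 0.119, 0.007], [0.453, 0.176, 0.036]]
side elbow [(0.71, array([0.49, 0.19, 0.03]))]
   285 [[0.475, 0.173, 0.011], [0.527, 0.223, 0.035]]
```

View pics/i.png

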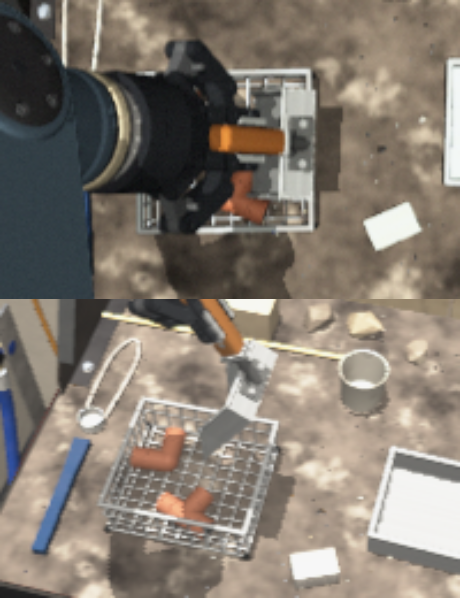

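Both fittings lie in the basket, the elbow at (160,452) and the tee at (188,508) in the side crop, and the scoop is empty. I return the scoop to its original clear spot.

Run:
```python
from h import *
S=R.from_euler('z',35,degrees=True);n=lambda z:np.array([.639,.088,z])+S.apply(NOSE)
plan(n(.12),35,0);R1=grasp_R(35);print(R1.inv().apply([0,0,-10]))
```

```text
tcp [0.57 0.04 0.19] turn [-1.07 53.26 55.02] 76.6 shift before turn [ -0.27  97.32 119.28] shift after turn [-14.39 103.06 113.45] 154.0
[-5.    0.    8.66]
```

```bash
python3 -m pendant '[[1,[0,0,0],[-0.1,4.44,4.58]],[1,[0,0,0],[-0.1,4.44,4.58]],[1,[0,0,0],[-0.1,4.44,4.58]],[1,[0,0,0],[-0.1,4.44,4.58]],[1,[0,0,0],[-0.1,4.44,4.58]],[1,[0,0,0],[-0.1,4.44,4.58]],[1,[0,0,0],[-0.1,4.44,4.58]],[1,[0,0,0],[-0.1,4.44,4.58]],[1,[0,0,0],[-0.1,4.44,4.58]],[1,[0,0,0],[-0.1,4.44,4.58]],[1,[0,0,0],[-0.1,4.44,4.58]],[1,[0,0,0],[-0.1,4.44,4.58]],[1,[0,0,0],[0,0,0]],[1,[0,0,0],[0,0,0]]]'
python3 - <<'E'
from h import *
show()
S=R.from_euler('z',35,degrees=True);n=lambda z:np.array([.639,.088,z])+S.apply(NOSE)
plan(n(.12),35,0)
E
```

```text
time: 25.45
eef_pos: [0.4708, 0.0958, 0.2981]
eef_rot: [0.921, 0.292, 0.247, -0.077]
force: [0.7, 0.0, -2.0]
width: 0.217
finger_force: 108.8
t 25.45 origin [543.5 146.6 225.7] nose [586.  176.6 225.7] yaw/pitch/roll [35.12  0.02 -0.16] F [ 0.67  0.05 -1.99] q [-0.29  0.1   2.03  0.6   0.76  0.28] w 0.217 108.82640361785889
tcp [0.57 0.04 0.19] turn [0.08 0.02 0.19] 0.2 shift before turn [-14.54 102.65 114.01] shift after turn [-14.24 102.85 113.87] 154.0
```

```bash
python3 -m pendant '[[1,[-1.2,8.6,9.5],[0,0,0.1]],[1,[-2.4,17.2,19],[0,0,0.1]],[1,[-2.4,17.2,19],[0,0,0]],[1,[-2.4,17.2,19],[0,0,0]],[1,[-2.4,17.2,19],[0,0,0]],[1,[-2.4,17.2,19],[0,0,0]],[1,[-1.2,8,9],[0,0,0]],[1,[0,0,0],[0,0,0]],[1,[0,0,0],[0,0,0]]]'
python3 - <<'E'
from h import *
show()
S=R.from_euler('z',35,degrees=True);n=lambda z:np.array([.639,.088,z])+S.apply(NOSE)
plan(n(.006),35,0)
E
```

```text
time: 26.35
eef_pos: [0.5662, 0.0381, 0.1928]
eef_rot: [0.921, 0.29, 0.248, -0.078]
force: [-0.5, 0.3, -2.4]
width: 0.221
finger_force: 108.7
t 26.35 origin [638.9  89.  120.6] nose [681.5 118.8 120.7] yaw/pitch/roll [34.96 -0.09  0.03] F [-0.5   0.3  -2.41] q [-0.36  0.42  1.95  0.8   0.61 -0.03] w 0.221 108.68798017501831
tcp [0.57 0.04 0.08] turn [-0.   -0.09 -0.05] 0.1 shift before turn [-57.72   0.93  98.82] shift after turn [-57.56   0.88  98.91] 114.0
```

```bash
python3 -m pendant '[[1,[-6,0,10],[0,0,0]],[1,[-11,0,19],[0,0,0]],[1,[-11,0,19],[0,0,0]],[1,[-11,0,19],[0,0,0]],[1,[-10,0,17],[0,0,0]],[1,[-6,0,10],[0,0,0]],[1,[-2.5,0,4.3],[0,0,0]],[1,[0,0,0],[0,0,0]],[1,[-1,0,1.7],[0,0,0]],[1,[-0.5,0,0.9],[0,0,0]],[1,[-0.5,0,0.9],[0,0,0]],[1,[0,0,0],[0,0,0]],[1,[0,0,0],[0,0,0]]]'
python3 -c "
from h import *
show()"
```

```text
time: 27.65
eef_pos: [0.5662, 0.0372, 0.0753]
eef_rot: [0.921, 0.29, 0.248, -0.078]
force: [1.0, -0.2, -3.0]
width: 0.221
finger_force: 108.8
t 27.65 origin [639.1  88.    3.1] nose [681.8 117.7   3.2] yaw/pitch/roll [34.89 -0.13 -0.04] F [ 1.04 -0.15 -3.  ] q [-0.36  0.67  2.02  1.3   0.44 -0.59] w 0.221 108.76837134361267
```

Not yet in contact, about 3 mm to go.

```bash
python3 -m pendant '[[1,[-0.5,0,0.9],[0,0,0]],[1,[-0.5,0,0.9],[0,0,0]],[1,[-0.4,0,0.7],[0,0,0]],[1,[0,0,0],[0,0,0]],[1,[0,0,0],[0,0,0]]]'
python3 -c "
from h import *
show()"
```

```text
time: 28.15
eef_pos: [0.5664, 0.0373, 0.0724]
eef_rot: [0.921, 0.29, 0.248, -0.078]
force: [-0.2, 0.1, -0.6]
width: 0.219
finger_force: 109.4
t 28.15 origin [639.2  88.1   0.3] nose [681.9 117.9   0.4] yaw/pitch/roll [34.89 -0.15 -0.03] F [-0.16  0.09 -0.62] q [-0.36  0.68  2.02  1.31  0.44 -0.61] w 0.219 109.42440032958984
```

```bash
python3 -m pendant '[[1,[-0.2,0,0.4],[0,0,0]],[0.7,[0,0,0],[0,0,0]],[0.5,[0,0,0],[0,0,0]],[0.3,[0,0,0],[0,0,0]],[0,[0,0,0],[0,0,0]],[0,[0,0,0],[0,0,0]],[0,[0,0,0],[0,0,0]],[0,[0,0,0],[0,0,0]],[0,[0,0,-8],[0,0,0]],[0,[0,0,-15],[0,0,0]],[0,[0,0,-20],[0,0,0]],[0,[0,0,-25],[0,0,0]],[0,[0,0,-25],[0,0,0]],[0,[0,0,-20],[0,0,0]],[0,[0,0,-10],[0,0,0]],[0,[0,0,0],[0,0,0]],[0,[0,0,0],[0,0,0]]]' 20
python3 - <<'E'
from h import *
show()
for c in("top","side"):
    p,d=cams.snapshot(c);C=cloud(c,d)
    for t in("tee","elbow","flux_pot","steel_block","chisel"):print(c,t,[(round(b["conf"],2),np.array(b["centre"]).round(3)) for b in boxes_of(c,t)[:1]])
    for m in regions_of(c,"scoop")[:1]:
        q=C[m["mask"]&(d>0)];q=q[q[:,2]<.13];x,e=fit_scoop(q,[.639,.089,35,0]);print(c,len(q),x.round(4),round(e,4))
E
```

```text
time: 29.85
eef_pos: [0.5156, 0.002, 0.1781]
eef_rot: [0.921, 0.289, 0.248, -0.078]
force: [-0.4, 0.1, -0.1]
width: 0.999
finger_force: 0.0
t 29.85 origin [588.5  52.8 105.9] nose [631.1  82.5 106. ] yaw/pitch/roll [34.88 -0.13 -0.03] F [-0.41  0.11 -0.09] q [-0.49  0.41  2.07  0.9   0.61 -0.27] w 0.999 0.0
top tee [(0.57, array([0.43, 0.14, 0.03]))]
top elbow [(0.72, array([0.5 , 0.19, 0.03]))]
top flux_pot [(0.55, array([ 0.66, -0.02,  0.01]))]
top steel_block [(0.7, array([ 0.4 , -0.01,  0.02]))]
top chisel [(0.93, array([0.43, 0.3 , 0.01]))]
top 1889 [ 0.64  0.09 35.18 -0.  ] 0.0015
side tee [(0.73, array([0.42, 0.14, 0.03]))]
side elbow [(0.58, array([0.49, 0.19, 0.03]))]
side flux_pot [(0.68, array([0.64, 0.1 , 0.01]))]
side steel_block [(0.6, array([ 0.39, -0.02,  0.03]))]
side chisel [(0.57, array([0.42, 0.14, 0.03]))]
side 532 [ 0.64  0.09 35.67 -0.  ] 0.0013
```

Everything is in place: the scoop is flat, the fittings are in the basket and the other things on the hearth have not moved. I hand in.

```bash
python3 -c "
from plant import job
print(job.hand_in())"
```

```text
the job is handed in; nothing more can be done
None
```

Job handed in at about 30 s: in the last camera check both fittings were in the basket, the scoop was empty and flat on the hearth the right way up, and the other things had not moved.

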